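Pair the eyelet dies in the walnut tray

ROBOT

A 6-joint arm with a two-finger parallel gripper is mounted at the origin on the work surface. World frame = base frame: x ahead of the robot, y to its left, z up, the work surface at z = 0. Lengths are in m, angles in degrees, forces in N, time in s.
With the tool pointing down it reaches from about 0.3 to 0.75 m from the base axis. Payload 8.5 kg.
Tool frame: the origin (TCP) lies at the very end of the fingers, on their centre line; the grasp point (between the pads) lies env.pinch_z behind it (env.pinch_z is the distance from the TCP to the grasp point, in m); z points along the fingers, y is the line along which they close (so a half turn about z gives the same grasp; the last joint's range is limited). The gripper opens to 85 mm and grips with 20 to 120 N. Pads are 22 mm wide; open, the fingers measure 114 mm over their backs; the gripper's body (76 mm by 85 mm) begins 54 mm behind the grasp point. The pads swing forward as they close: fully open they stand 13 mm farther back than shut.
Start: joints at [-77.137, 21.807, 74.336, -0, 83.858, -12.336], TCP at [0.234, -0.498, 0.231] pointing down, gripper open.
Joint ranges: [-178.18, 178.18], [-50.72, 133.34], [12.68, 142.11], [-81.47, 261.47], [9.98, 163.14], [-165.26, 165.26]. Speed limits (degrees/s): [136.94, 136.94, 180, 180, 180, 180].

INTERFACE

Orientations are given as a 3x3 rotation matrix whose columns are the frame's x, y, z axes.
In Python, from rig import telemetry, get_image, env gives the robot as it stands. The module is installed in compiled form; this text tells all that it offers.
- The arm moves only by the tool apply_moves, never from a script. Its argument "series" is a list of rows, each a list of 7 numbers: the shift along the tool's x, y, z in mm, then the turn, a rotation vector about the tool's x, y, z in degrees, then the opening, from 0 (shut) to 1 (fully open). A call has 1 to 12 rows; each row shifts and turns the commanded pose from where the row before left it, along the tool's axes as they then stand; what a row does not reach is not made up. A row lasts 1/8 s, in which the tool goes at most 62.5 mm and 10.7 degrees, less where a joint would pass 70% of its speed; a pose out of reach is approached as far as the arm can. A call with a gripper value outside its range is refused whole. The fingers move at their own pace and stop on an object; "grip_force" is the grip in N (left out, the last holds). Time passes only in rows, so rows that do not move let the fingers close. It gives the time, the measured TCP pose, the force, the opening and the grip force at its end, in the units of the state.
- telemetry.observe(): the state, without advancing time (a new reading comes with each control period).
- get_image(name): name is "scene" or "top" or "wrist"; returns a dict with "frame" (420x560x3 uint8, red, green, blue), "z_map" (420x560 float32, m along the optical axis (not along the pixel's ray), 0 where there is no reading), "vertical_fov" (degrees; the focal length in pixels is half the picture's height over the tangent of half this angle, whatever the lens; pixels are square), "cx", "cy" (the principal point, pixels), "eye" and "attitude" of the camera in the world; the wrist camera has in their place "mount" (4x4, takes a point from camera to tool coordinates, whose origin is the TCP and whose axes are the flange's). Camera axes: x right, y up, looking along -z (the intrinsics and any distortion apply to the point x, -y, -z); pixel columns grow to the right and rows downward; lengths in m; the calibration is good to about 2 mm. A picture is of the moment at which its call begins: read the wrist's pose just before it.
- env.close_job(): hands the job in; it is judged then, once.
The state is a dict: "time_s": time; "q": joint angles; "qvel": joint speeds; "joint_efforts": joint torques, N m; "position": TCP position; "tool_rot": TCP orientation; "ft_force": force on the tool from outside, world axes, zero at the start; "wrist_torque": the same for the moment, N m; "grip_width": finger opening in m; "gripper_force": force on a finger pad.
Only numpy, scipy, OpenCV 4.12 (cv2) and the standard library are available. Lean on these libraries where they do the work, as an engineer would, in place of code of your own. Each camera call takes 0.05 s, during which the arm holds its last target. There are 200 camera calls.

TASK

The eyelet setter's dies are kept in pairs in the walnut tray, but its four upper dies, the shanked ones, have been left about the desk. Stand each upper die upright in the tray, on the floor of the bay that holds the lower die of the same outline and size, in the free space in front of it. The hexagon bolt and the plain steel pencil sharpener do not belong there: leave them standing where they are.

Things in the scene. Friction and masses are not known exactly. Their poses are not given: they have to be found in the camera images.
- die_small_center (a point): Upper die, small: bright steel, loose, upright on the desk. Its body is a plain round drum 22 mm in diameter, 28 mm high; on the middle of it stands a round shank 14 mm in diameter and 30 mm high, to be held by. 58 mm high in all. This point is on its axis, half-way up (29 mm above its underside); z points up along the shank.
- die_large_center (a point): Upper die, large: bright steel, loose, upright on the desk. Its body is a plain round drum 40 mm in diameter, 28 mm high; on the middle of it stands a round shank 14 mm in diameter and 30 mm high, to be held by. 58 mm high in all. This point is on its axis, half-way up (29 mm above its underside); z points up along the shank.
- die_oblong_center (a point): Upper die, oblong: bright steel, loose, upright on the desk. Its body is an oblong block 46 x 20 mm with round ends (the long way along its x axis), 28 mm high; on the middle of it stands a round shank 14 mm in diameter and 30 mm high, to be held by. 58 mm high in all. This point is on its axis, half-way up (29 mm above its underside); z points up along the shank.
- die_square_center (a point): Upper die, square: bright steel, loose, upright on the desk. Its body is a square block 32 x 32 mm (sides along its x and y axes), 28 mm high; on the middle of it stands a round shank 14 mm in diameter and 30 mm high, to be held by. 58 mm high in all. This point is on its axis, half-way up (29 mm above its underside); z points up along the shank.
- anvil_small: Lower die, small: steel, fixed: round, dia. 22 mm, 14 mm high, 24 with lip and pin; no shank. Stands in its bay of the fixed walnut tray (four bays in a row, order varies, pitch 68 mm). Origin: centre of its underside, on the bay floor, 6 mm above the desk; z up. Bay, in its axes: x +30 to -90 mm, y +-31; free space centred at x -55. Walls 6 mm thick, 16 mm above the floor.
- anvil_large: Lower die, large: steel, fixed: round, dia. 40 mm, 14 mm high, 24 with lip and pin; no shank. Stands in its bay of the fixed walnut tray (four bays in a row, order varies, pitch 68 mm). Origin: centre of its underside, on the bay floor, 6 mm above the desk; z up. Bay, in its axes: x +30 to -90 mm, y +-31; free space centred at x -55. Walls 6 mm thick, 16 mm above the floor.
- anvil_oblong: Lower die, oblong: steel, fixed: 46 x 20 mm (long along x), round ends, 14 mm high, 24 with lip and pin; no shank. Stands in its bay of the fixed walnut tray (four bays in a row, order varies, pitch 68 mm). Origin: centre of its underside, on the bay floor, 6 mm above the desk; z up. Bay, in its axes: x +30 to -90 mm, y +-31; free space centred at x -55. Walls 6 mm thick, 16 mm above the floor.
- anvil_square: Lower die, square: steel, fixed: 32 x 32 mm, 14 mm high, 24 with lip and pin; no shank. Stands in its bay of the fixed walnut tray (four bays in a row, order varies, pitch 68 mm). Origin: centre of its underside, on the bay floor, 6 mm above the desk; z up. Bay, in its axes: x +30 to -90 mm, y +-31; free space centred at x -55. Walls 6 mm thick, 16 mm above the floor.
- bolt_center (a point): Look-alike: a black steel hexagon bolt standing on its head, loose. Head 24 mm across flats and 10 mm high, threaded shank 16 mm in diameter, 56 mm high in all. Not a die, has no partner. This point is on its axis, 28 mm above its underside; z up.
- sharpener_center (a point): Look-alike: a round bright steel pencil sharpener, loose: a plain barrel 32 mm in diameter and 40 mm high with a dark line round it and a dark pencil hole in its top, no shank. Not a die, has no partner. This point is its centre, 20 mm above its underside; z up.
Things that resemble listed ones, but are neither listed nor needed, are in the scene too. Leave any turquoise look-alike of the part that bears die_small_center alone. Leave any red look-alike of the part that bears die_square_center alone.

How it is judged (in metres and radians):
At the end, for the whole second after the job is handed in: Each upper die stands upright (within 0.12 rad), at rest, on the floor of the bay of its own lower die, its axis 15 to 83 mm in front (-x) of the lower die's centre and within 23 mm to either side. Bolt and sharpener are within 20 mm of where they stood (x of die_small_center in the frame of anvil_small between -0.083 and -0.015 m and y of die_small_center in the frame of anvil_small between -0.023 and 0.023 m and z of die_small_center in the frame of anvil_small between 0.0255 and 0.0335 m and angle between each of die_small_center, die_large_center, die_oblong_center, die_square_center's own z axis and vertical below 0.12 rad and linear speed of each of die_small, die_large, die_oblong, die_square below 0.02 m/s and x of die_large_center in the frame of anvil_large between -0.083 and -0.015 m and y of die_large_center in the frame of anvil_large between -0.023 and 0.023 m and z of die_large_center in the frame of anvil_large between 0.0255 and 0.0335 m and x of die_oblong_center in the frame of anvil_oblong between -0.083 and -0.015 m and y of die_oblong_center in the frame of anvil_oblong between -0.023 and 0.023 m and z of die_oblong_center in the frame of anvil_oblong between 0.0255 and 0.0335 m and x of die_square_center in the frame of anvil_square between -0.083 and -0.015 m and y of die_square_center in the frame of anvil_square between -0.023 and 0.023 m and z of die_square_center in the frame of anvil_square between 0.0255 and 0.0335 m and distance of each of bolt_center, sharpener_center from where it was at the start of the episode below 0.02 m); the robot touches nothing.
It fails at once if the bolt is moved from its place (more than 20 mm) (distance of bolt_center from where it was at the start of the episode above 0.02 m).
It fails at once if the sharpener is moved from its place (more than 20 mm) (distance of sharpener_center from where it was at the start of the episode above 0.02 m).
It also fails if it takes over 96 s, if anything falls off the work surface, if the arm or the gripper's body presses on something with over 40 N, if the wrist force passes 120 N, or if a joint passes its speed limit or range.

## Working session

There is one attempt and no reset: what is moved stays moved. The work goes in short steps, Python scripts to look and compute and a tool call to move; the robot and the scene stay as the last step left them, time stands still between calls to the robot, and variables do not carry over. Pictures are saved under pics/ and viewed, at most 14 in all, crops included, and the job is handed in when it is done.

Besides the shell and the picture viewer there is one more tool, called after "Call:" in YAML: its name, and indented under it one key for each argument. apply_moves: Moves the arm, as the interface text tells. Its arguments: {"type":"object","properties":{"series":{"type":"array"},"grip_force":{"type":"number"}},"required":["series"]}

```bash
mkdir -p pics; cat > h.py <<'E'
import numpy as np, cv2
from rig import telemetry, get_image, env
def shot(name):
    s=telemetry.observe(); im=get_image(name); im['s']=s; return im
def cam(im):
    if 'mount' in im:
        T=np.eye(4);T[:3,:3]=np.array(im['s']['tool_rot']);T[:3,3]=im['s']['position']
        T=T@np.array(im['mount'])
        return T[:3,3],T[:3,:3]
    return np.array(im['eye']),np.array(im['attitude'])
def f(im): return 210/np.tan(np.radians(im['vertical_fov'])/2)
def cloud(im):
    z=im['z_map'];e,R=cam(im);v,u=np.mgrid[:z.shape[0],:z.shape[1]]
    P=np.stack([(u-im['cx'])/f(im)*z,-(v-im['cy'])/f(im)*z,-z],-1)
    return P@R.T+e
def save(im,n,crop=None,k=1):
    a=im['frame'][:,:,::-1]
    if crop: a=a[crop[1]:crop[3],crop[0]:crop[2]]
    cv2.imwrite('pics/'+n+'.png',cv2.resize(a,None,fx=k,fy=k,interpolation=cv2.INTER_CUBIC))
E
python3 - <<'E'
from h import *
for n in ('top','scene'):
    im=shot(n);save(im,n+'0',None,1.42); print({k:v for k,v in im.items() if k not in('frame','z_map','s')})
    np.save(n+'_c.npy',cloud(im)); np.save(n+'_f.npy',im['frame'])
print(im['s'],env.pinch_z)
E
```

```text
{'vertical_fov': 44.31441226629342, 'cx': 276.365084992945, 'cy': 210.647434880956, 'eye': array([0.47131889, 0.01852181, 1.12076793]), 'attitude': array([[-0.00255133,  0.99584472, -0.09103176],
       [-0.9999958 , -0.00241535,  0.00160399],
       [ 0.00137745,  0.09103547,  0.9958467 ]])}
{'vertical_fov': 51.11376881557295, 'cx': 284.19235244061423, 'cy': 206.30900371885025, 'eye': array([1.15834341, 0.28427734, 0.84683161]), 'attitude': array([[-0.39446504, -0.71259124,  0.58018192],
       [ 0.91878929, -0.29558286,  0.26164292],
       [-0.01495262,  0.63627392,  0.7713183 ]])}
{'time_s': 0.05, 'q': array([-7.71361814e+01,  2.18417311e+01,  7.43842985e+01, -3.85523474e-04,
        8.38581043e+01, -1.23341044e+01]), 'qvel': array([ 0.02249186,  0.01667267, -0.03526319,  0.01188665,  0.02763795,
       -0.01422573]), 'joint_efforts': array([ 2.95995866e-03, -4.49703634e+01, -2.31964141e+01, -2.23956622e-04,
        3.59940837e-03,  6.18277653e-06]), 'position': array([ 0.23410564, -0.49737018,  0.23070751]), 'tool_rot': array([[ 9.04842230e-01,  4.25746906e-01, -3.33441634e-04],
       [ 4.25746926e-01, -9.04841152e-01,  1.43006965e-03],
       [ 3.07136019e-04, -1.43594916e-03, -9.99998922e-01]]), 'ft_force': array([0.01693806, 0.45808812, 0.37246935]), 'wrist_torque': array([-0.00859329,  0.0025366 ,  0.02287227]), 'gripper_force': 0.0, 'grip_width': 0.08533693322441141} 0.0187
```

View pics/top0.png

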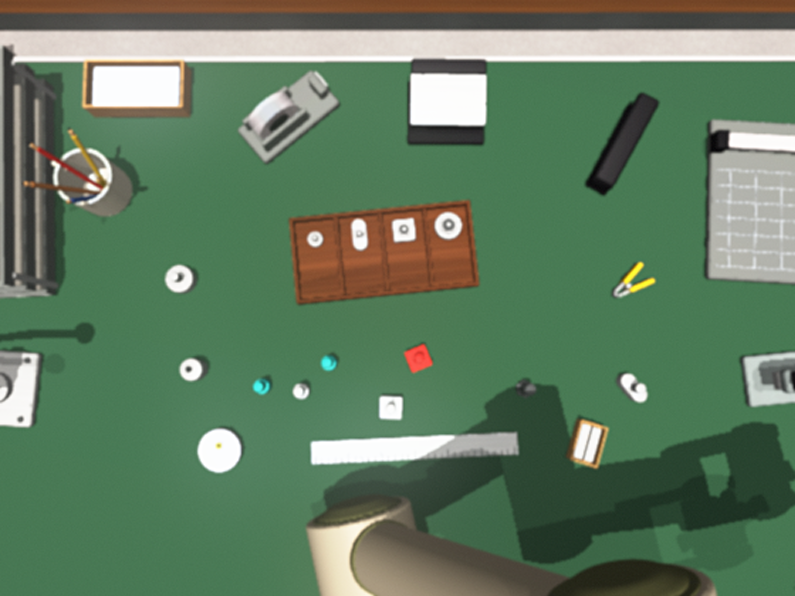

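View pics/scene0.png

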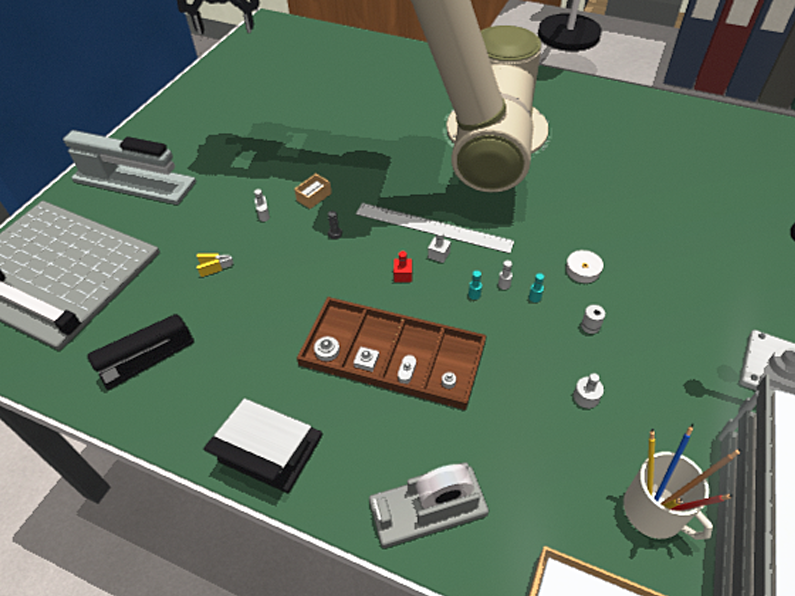

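Top picture (800-wide scale): large die (180,278), small (301,391), square (391,407), oblong (633,387). Lower dies: small (315,239), oblong (360,233), square (404,230), large (448,225). 

Could be mistaken: turquoise (262,386) and (329,362) for small, red (418,357) for square, sharpener (191,369) for large, bolt (526,387). The picks are the bright steel shanked ones.

```bash
python3 - <<'E'
from h import *
T=np.load('top_c.npy');S=np.load('scene_c.npy')
px=dict(large=(180,278),small=(301,391),square=(391,407),oblong=(633,387),sharp=(191,369),bolt=(526,387),turqA=(262,386),turqB=(329,362),red=(418,357),box=(588,443),ruler=(415,448))
for n,(u,v) in px.items():
    p=T[int(v/1.42),int(u/1.42)]
    out=[]
    for C in(T,S):
        d=np.linalg.norm(C[...,:2]-p[:2],axis=-1)
        m=(d<.03)&(C[...,2]>.012)
        q=C[m]; zt=np.percentile(q[:,2],97) if len(q) else 0
        t=q[q[:,2]>zt-.006]
        out+= [np.round(t.mean(0)*1e3,1), round(zt*1e3,1), len(t)]
    print(n,*out)
# anvils
an=dict(small=(315,239),oblong=(360,233),square=(404,230),large=(448,225))
for n,(u,v) in an.items():
    p=T[int(v/1.42),int(u/1.42)]
    out=[]
    for C in(T,S):
        d=np.linalg.norm(C[...,:2]-p[:2],axis=-1)
        q=C[(d<.026)&(C[...,2]>.015)]
        q=C[(np.linalg.norm(C[...,:2]-np.median(q,0)[:2],axis=-1)<.026)&(C[...,2]>.015)]
        out+=[np.round(q.mean(0)*1e3,1),round(np.percentile(q[:,2],95)*1e3,1),len(q)]
    print('anvil',n,*out)
# tray corners in px(top) -> rim
for c in [(291,219),(470,203),(478,285),(298,301)]:
    p=T[int(c[1]/1.42),int(c[0]/1.42)];print(c,np.round(p*1e3,1))
for c in [(318,270),(362,265),(407,262),(452,258)]:
    p=T[int(c[1]/1.42),int(c[0]/1.42)];print('floor',c,np.round(p*1e3,1))
f1=np.load('top_f.npy');
a=cv2.resize(f1[180:300,100:480,::-1],None,fx=2.1,fy=2.1,interpolation=cv2.INTER_CUBIC)
b=cv2.resize(f1[140:220,200:340,::-1],None,fx=3.5,fy=3.5,interpolation=cv2.INTER_CUBIC)
o=np.zeros((a.shape[0]+b.shape[0],798,3),np.uint8);o[:a.shape[0],:a.shape[1]]=a;o[a.shape[0]:,:b.shape[1]]=b
cv2.imwrite('pics/crop1.png',o)
E
```

```text
large [603.9 337.2  57.7] 59.3 38 [606.1 338.2  57.1] 58.5 40
small [435.8 153.3  57.5] 59.9 36 [437.8 154.9  56.9] 59.0 26
square [411.1  20.5  57.2] 59.0 35 [413.3  21.8  56.4] 57.9 26
oblong [ 439.7 -339.7   57.5] 59.1 41 [ 441.1 -339.    56.3] 58.2 21
sharp [468.1 313.9  40. ] 43.3 153 [469.8 314.   39.8] 42.2 126
bolt [ 438.2 -181.3   55.4] 58.0 46 [ 440.1 -180.2   54.9] 57.7 25
turqA [443.  211.4  57.2] 59.5 35 [445.4 212.4  57.2] 59.1 26
turqB [477.7 111.8  58.2] 61.8 30 [479.1 113.1  57.1] 58.8 24
red [483.6 -20.8  57.7] 59.2 37 [485.3 -20.1  57. ] 58.8 25
box [ 361.5 -275.    28.8] 30.5 85 [ 358.2 -274.2   28.7] 31.4 56
ruler [nan nan nan] 0.0 0 [nan nan nan] 0.0 0<stdin>:12: RuntimeWarning: Mean of empty slice.
  ret = um.true_divide(
  return _methods._mean(a, axis=axis, dtype=dtype,
<stdin>:23: RuntimeWarning: Mean of empty slice.
Traceback (most recent call last):
IndexError: index -1 is out of bounds for axis 0 with size 0
```

```bash
python3 - 2>&1 <<'E'
from h import *
T=np.load('top_c.npy');S=np.load('scene_c.npy')
an=dict(small=(315,239),oblong=(360,233),square=(404,230),large=(448,225))
rad=dict(small=.014,oblong=.026,square=.024,large=.023)
res=[]
for n,(u,v) in an.items():
    u,v=int(u/1.42),int(v/1.42); q=T[v-4:v+5,u-4:u+5].reshape(-1,3);p=np.median(q[q[:,2]>.012],0) if (q[:,2]>.012).any() else q[40]
    print(n,'seed',np.round(p*1e3,1),np.round(q[:,2].max()*1e3,1))
    for C in(T,S):
        c=p[:2]
        for _ in range(4):
            m=(np.linalg.norm(C[...,:2]-c,axis=-1)<rad[n])&(C[...,2]>.014)&(C[...,2]<.04)
            if m.sum()<3:break
            c=C[m][:,:2].mean(0)
        print('  ',np.round(c*1e3,1),m.sum(),np.round(C[m][:,2].max()*1e3,1) if m.any() else '')
for c in [(291,219),(470,203),(478,285),(298,301),(318,270),(362,265),(407,262),(452,258)]:
    p=T[int(c[1]/1.42),int(c[0]/1.42)];print(c,np.round(p*1e3,1))
f1=np.load('top_f.npy')
a=cv2.resize(f1[180:300,100:480,::-1],None,fx=2.1,fy=2.1,interpolation=cv2.INTER_CUBIC)
b=cv2.resize(f1[140:220,200:340,::-1],None,fx=4,fy=4,interpolation=cv2.INTER_CUBIC)
o=np.zeros((a.shape[0]+b.shape[0],798,3),np.uint8);o[:a.shape[0],:a.shape[1]]=a;o[a.shape[0]:,:b.shape[1]]=b
cv2.imwrite('pics/crop1.png',o)
E
```

```text
small seed [663.9 134.9  22.1] 1120.8
   [664.5 134.6] 77 31.6
   [669.  136.3] 74 30.6
oblong seed [672.4  66.7  22. ] 31.9
   [671.4  67. ] 184 31.9
   [674.4  68.7] 158 33.4
square seed [6.784e+02 1.000e-01 2.420e+01] 32.5
   [ 6.781e+02 -3.000e-01] 220 32.5
   [681.9   2. ] 188 31.8
large seed [685.1 -66.5  25.4] 1120.8
   [684.7 -67.7] 260 31.7
   [689.  -65.1] 212 29.8
(291, 219) [694.9 172.7  22.8]
(470, 203) [720.8 -99.8  22. ]
(478, 285) [ 594.2 -110.9   23.8]
(298, 301) [571.4 160.9  21.4]
(318, 270) [618.5 132.7   7.1]
(362, 265) [627.2  65.3   6.6]
(407, 262) [631.5  -4.4   6.4]
(452, 258) [638.  -74.3   6.1]
```

View pics/crop1.png

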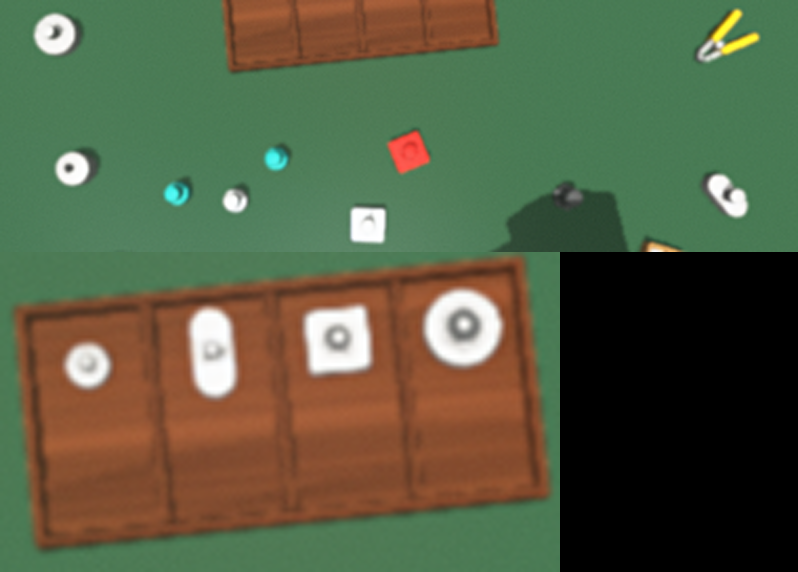

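The crop confirms the choice: small bright die at (235,200) between the turquoise pair, square at (368,222), oblong at (727,195), and large with shank at (55,33). The barrel with a hole at (73,168) is the sharpener. Bays from left to right are small, oblong, square, large. The tray x axis lies at 5.7°, the pitch measures 67.6 mm and the floor 6–7 mm, all as expected. I'll keep one tool yaw throughout, with the fingers closing along tray x.

Call:
apply_moves:
  series:
    - [0,0,10,0,0,-10.07,0.45]
    - [0,0,10,0,0,-10.07,0.45]
    - [0,0,10,0,0,-10.07,0.45]
    - [0,0,10,0,0,-10.07,0.45]
    - [0,0,10,0,0,-10.07,0.45]
    - [0,0,10,0,0,-10.07,0.45]
    - [0,0,10,0,0,-10.07,0.45]
    - [27,44,0,0,0,0,0.45]
    - [27,44,0,0,0,0,0.45]
    - [27,44,0,0,0,0,0.45]
    - [27,44,0,0,0,0,0.45]
    - [28,44,0,0,0,0,0.45]

```text
time_s: 1.6
position: [0.4407, -0.3393, 0.1611]
tool_rot: [[-0.099, 0.995, -0.0], [0.995, 0.099, 0.0], [0.0, -0.0, -1.0]]
ft_force: [0.2, -0.3, -0.7]
grip_width: 0.0384
gripper_force: 0.0
```

```bash
cat >> h.py <<'E'
G=dict(large=(605,337.7),small=(436.8,154.1),square=(412.2,21.2),oblong=(440.4,-339.4))
P=dict(small=(611.8,129.9),oblong=(618.3,62.4),square=(625.3,-4.6),large=(631.8,-71.9))
def go(xy,z,s=None):
    s=s or telemetry.observe()
    d=np.array([*xy,z])-np.array(s['position'])*1e3
    R=np.array(s['tool_rot'])
    print('tool d',np.round(R.T@d,1),'pos',np.round(np.array(s['position'])*1e3,1),'yaw',np.round(np.degrees(np.arctan2(R[1,1],R[0,1])),2),'tilt',np.round(R[:2,2],3),'w',round(s['grip_width'],4),'t',round(s['time_s'],2))
E
python3 - <<'E'
from h import *
go(G['oblong'],32)
im=shot('wrist');save(im,'w1',None,1.42)
C=cloud(im);m=(C[...,2]>.05)&(C[...,2]<.065)&(np.linalg.norm(C[...,:2]-[.4404,-.3394],axis=-1)<.04)
print(m.sum(),C[m].mean(0) if m.any() else'')
E
```

```text
tool d [-1.000e-01 -3.000e-01  1.291e+02] pos [ 440.7 -339.3  161.1] yaw 5.68 tilt [-0.  0.] w 0.0384 t 1.6
329 [ 0.43991484 -0.34081969  0.05596542]
```

View pics/w1.png

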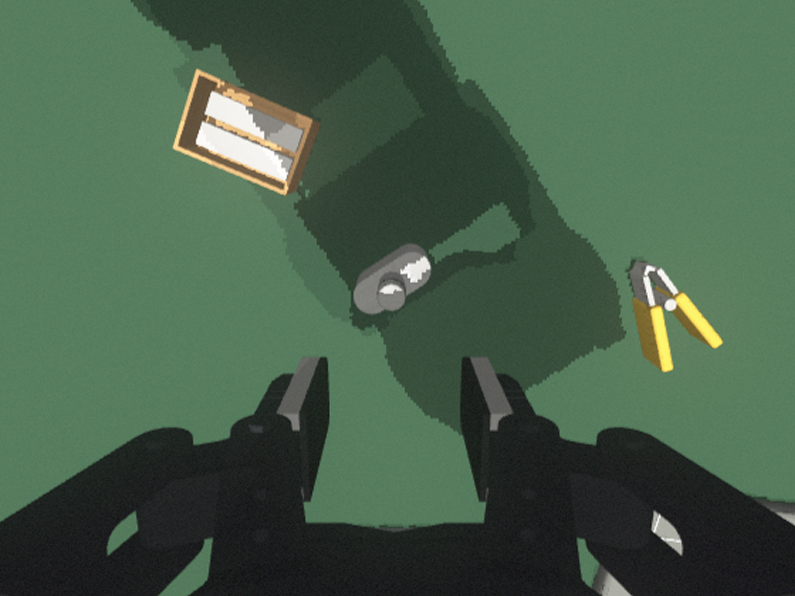

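The wrist view shows the oblong die's shank at (390,290), centred between the fingers. Its wrist-camera position agrees with the fixed cameras to about 1.5 mm.

Call:
apply_moves:
  series:
    - [0,0,40,0,0,0,0.45]
    - [0,0,40,0,0,0,0.45]
    - [0,0,30,0,0,0,0.45]
    - [0,0,18,0,0,0,0.45]
    - [0,0,0,0,0,0,0]
    - [0,0,0,0,0,0,0]
    - [0,0,0,0,0,0,0]
    - [0,0,0,0,0,0,0]
    - [0,0,-20,0,0,0,0]
    - [0,0,-35,0,0,0,0]
    - [0,0,-35,0,0,0,0]
    - [0,0,-35,0,0,0,0]
  grip_force: 60

```text
time_s: 3.15
position: [0.4395, -0.3403, 0.1597]
tool_rot: [[-0.099, 0.995, 0.0], [0.995, 0.099, -0.0], [-0.0, 0.0, -1.0]]
ft_force: [0.5, -0.8, -3.2]
grip_width: 0.012
gripper_force: 58.5
```

```bash
python3 - <<'E'
from h import *
go(P['oblong'],40)
E
```

```text
tool d [383.  217.9 119.7] pos [ 439.5 -340.3  159.7] yaw 5.69 tilt [ 0. -0.] w 0.012 t 3.15
```

Call:
apply_moves:
  series:
    - [25,14,0,0,0,0,0]
    - [40,23,0,0,0,0,0]
    - [40,23,0,0,0,0,0]
    - [40,23,0,0,0,0,0]
    - [40,23,0,0,0,0,0]
    - [40,23,0,0,0,0,0]
    - [40,23,0,0,0,0,0]
    - [40,23,0,0,0,0,0]
    - [40,23,0,0,0,0,0]
    - [25,14,0,0,0,0,0]
    - [13,6,0,0,0,0,0]
    - [0,0,0,0,0,0,0]

```text
time_s: 4.65
position: [0.6184, 0.0624, 0.1583]
tool_rot: [[-0.1, 0.995, -0.0], [0.995, 0.1, -0.0], [-0.0, -0.0, -1.0]]
ft_force: [-0.4, -0.1, -2.8]
grip_width: 0.0118
gripper_force: 58.7
```

```bash
python3 - <<'E'
from h import *
go(P['oblong'],40)
im=shot('wrist');save(im,'w2',None,1.42)
E
```

```text
tool d [ 0.000e+00 -1.000e-01  1.183e+02] pos [618.4  62.4 158.3] yaw 5.74 tilt [-0. -0.] w 0.0118 t 4.65
```

View pics/w2.png

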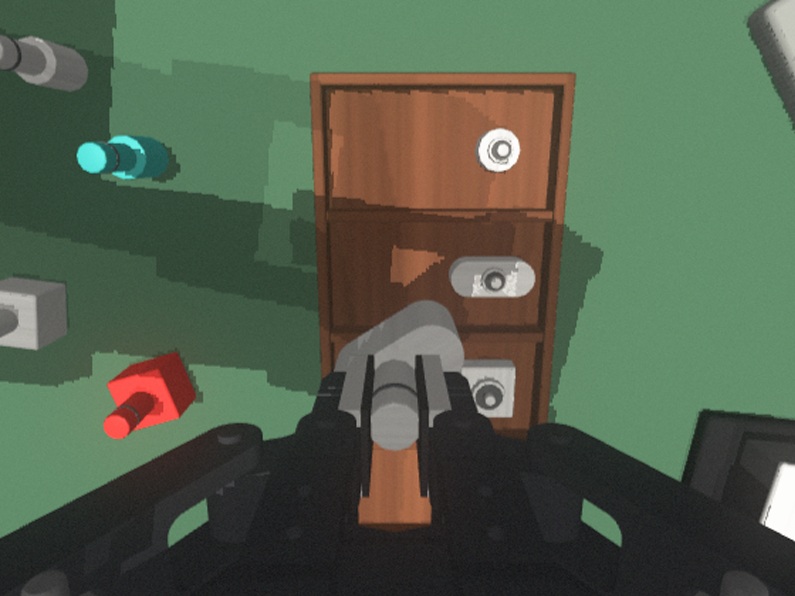

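Held upright over the oblong bay (anvil at (494,278)). Lowering.

Call:
apply_moves:
  series:
    - [0,0,40,0,0,0,0]
    - [0,0,40,0,0,0,0]
    - [0,0,25,0,0,0,0]
    - [0,0,9,0,0,0,0]
    - [0,0,4,0,0,0,0]
    - [0,0,0,0,0,0,0]

```text
time_s: 5.45
position: [0.619, 0.0619, 0.0412]
tool_rot: [[-0.099, 0.995, 0.001], [0.995, 0.099, -0.0], [-0.0, 0.001, -1.0]]
ft_force: [-0.2, -0.1, -1.7]
grip_width: 0.012
gripper_force: 58.8
```

Call:
apply_moves:
  series:
    - [0,0,1,0,0,0,0]
    - [0,0,0,0,0,0,0.45]
    - [0,0,0,0,0,0,0.45]
    - [0,0,0,0,0,0,0.45]
    - [0,0,-20,0,0,0,0.45]
    - [0,0,-35,0,0,0,0.45]
    - [0,0,-35,0,0,0,0.45]
    - [0,0,-35,0,0,0,0.45]

```text
time_s: 6.45
position: [0.6185, 0.0622, 0.1656]
tool_rot: [[-0.099, 0.995, 0.0], [0.995, 0.099, -0.0], [-0.0, 0.0, -1.0]]
ft_force: [0.9, 0.2, -0.5]
grip_width: 0.0383
gripper_force: 0.0
```

```bash
python3 - <<'E'
from h import *
go(G['small'],32)
im=shot('wrist');C=cloud(im);m=(C[...,2]>.05)&(C[...,2]<.075)&(np.linalg.norm(C[...,:2]-[.6183,.0624],axis=-1)<.03)
print(m.sum(),C[m].mean(0),C[m][:,2].max())
E
```

```text
tool d [ 109.4 -171.7  133.6] pos [618.5  62.2 165.6] yaw 5.69 tilt [ 0. -0.] w 0.0383 t 6.45
385 [0.61943314 0.06217291 0.0608654 ] 0.06445208994314791
```

Call:
apply_moves:
  series:
    - [22,-34,0,0,0,0,0.45]
    - [22,-34,0,0,0,0,0.45]
    - [22,-34,0,0,0,0,0.45]
    - [22,-34,0,0,0,0,0.45]
    - [21,-36,0,0,0,0,0.45]
    - [0,0,0,0,0,0,0.45]

```text
time_s: 7.25
position: [0.4346, 0.1545, 0.1646]
tool_rot: [[-0.101, 0.995, -0.0], [0.995, 0.101, 0.0], [0.0, -0.0, -1.0]]
ft_force: [1.3, 1.4, -0.4]
grip_width: 0.0385
gripper_force: 0.0
```

```bash
python3 - <<'E'
from h import *
go(G['small'],33)
im=shot('wrist');save(im,'w3',None,1.42);C=cloud(im);m=(C[...,2]>.05)&(C[...,2]<.065)&(np.linalg.norm(C[...,:2]-[.4368,.1541],axis=-1)<.03)
print(m.sum(),C[m].mean(0))
E
```

```text
tool d [ -0.7   2.2 131.6] pos [434.6 154.5 164.6] yaw 5.81 tilt [-0.  0.] w 0.0385 t 7.25
320 [0.43573482 0.15359928 0.05587799]
```

View pics/w3.png

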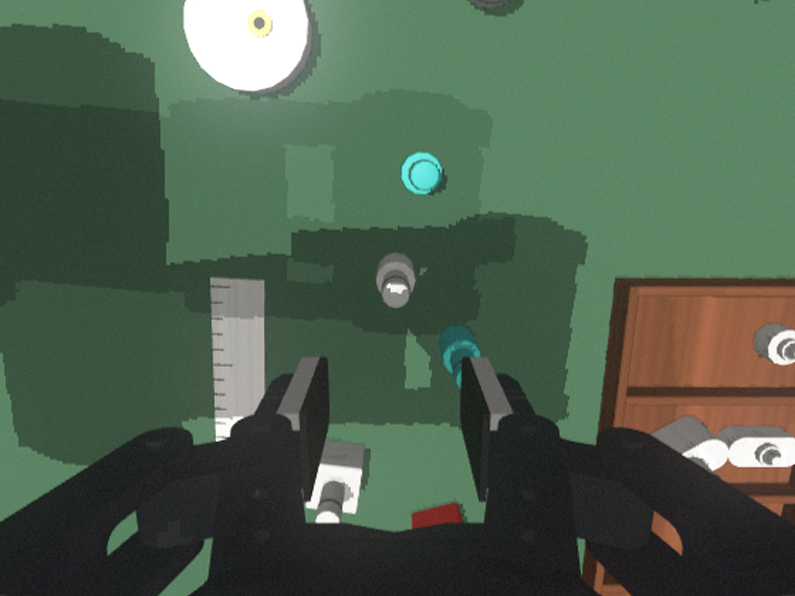

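The small steel die is at (395,290), centred. The turquoise one at (460,350) is clear of the finger path.

Call:
apply_moves:
  series:
    - [-1,2,40,0,0,0,0.45]
    - [0,0,40,0,0,0,0.45]
    - [0,0,32,0,0,0,0.45]
    - [0,0,19,0,0,0,0.45]
    - [0,0,0,0,0,0,0]
    - [0,0,0,0,0,0,0]
    - [0,0,0,0,0,0,0]
    - [0,0,0,0,0,0,0]
    - [0,0,-20,0,0,0,0]
    - [0,0,-35,0,0,0,0]
    - [0,0,-35,0,0,0,0]
    - [0,0,-35,0,0,0,0]

```text
time_s: 8.8
position: [0.4385, 0.1528, 0.1598]
tool_rot: [[-0.099, 0.995, 0.0], [0.995, 0.099, 0.0], [0.0, 0.0, -1.0]]
ft_force: [-0.5, -0.5, -1.2]
grip_width: 0.012
gripper_force: 58.6
```

```bash
python3 - <<'E'
from h import *
go(P['small'],40)
E
```

```text
tool d [-40.  170.1 119.9] pos [438.5 152.8 159.8] yaw 5.69 tilt [0. 0.] w 0.012 t 8.8
```

Call:
apply_moves:
  series:
    - [-8,35,0,0,0,0,0]
    - [-8,35,0,0,0,0,0]
    - [-8,35,0,0,0,0,0]
    - [-8,35,0,0,0,0,0]
    - [-8,30,0,0,0,0,0]
    - [0,0,0,0,0,0,0]
    - [0,0,40,0,0,0,0]
    - [0,0,40,0,0,0,0]
    - [0,0,25,0,0,0,0]
    - [0,0,9,0,0,0,0]
    - [0,0,4,0,0,0,0]
    - [0,0,0,0,0,0,0]

```text
time_s: 10.3
position: [0.6121, 0.13, 0.0413]
tool_rot: [[-0.099, 0.995, 0.001], [0.995, 0.099, 0.0], [-0.0, 0.001, -1.0]]
ft_force: [0.3, -0.6, -0.8]
grip_width: 0.012
gripper_force: 58.8
```

Call:
apply_moves:
  series:
    - [0,0,1,0,0,0,0]
    - [0,0,0,0,0,0,0.45]
    - [0,0,0,0,0,0,0.45]
    - [0,0,-20,0,0,0,0.45]
    - [0,0,-35,0,0,0,0.45]
    - [0,0,-35,0,0,0,0.45]
    - [0,0,-35,0,0,0,0.45]
    - [-18,-42,0,0,0,0,0.45]
    - [-18,-42,0,0,0,0,0.45]
    - [-18,-42,0,0,0,0,0.45]
    - [-18,-42,0,0,0,0,0.45]
    - [-17,-41,0,0,0,0,0.45]

```text
time_s: 11.8
position: [0.4114, 0.0201, 0.1646]
tool_rot: [[-0.099, 0.995, 0.001], [0.995, 0.099, -0.0], [-0.0, 0.001, -1.0]]
ft_force: [0.2, -0.5, -0.3]
grip_width: 0.0385
gripper_force: 0.0
```

```bash
python3 - <<'E'
from h import *
im=shot('wrist');go(G['square'],33);save(im,'w4',None,1.42);C=cloud(im);m=(C[...,2]>.05)&(C[...,2]<.065)&(np.linalg.norm(C[...,:2]-[.4122,.0212],axis=-1)<.03)
print(m.sum(),C[m].mean(0))
E
```

```text
tool d [  1.3   5.6 131.1] pos [407.2  19.4 164.2] yaw 5.69 tilt [-0.003 -0.   ] w 0.0384 t 11.85
326 [0.41134471 0.02026974 0.05591617]
```

View pics/w4.png

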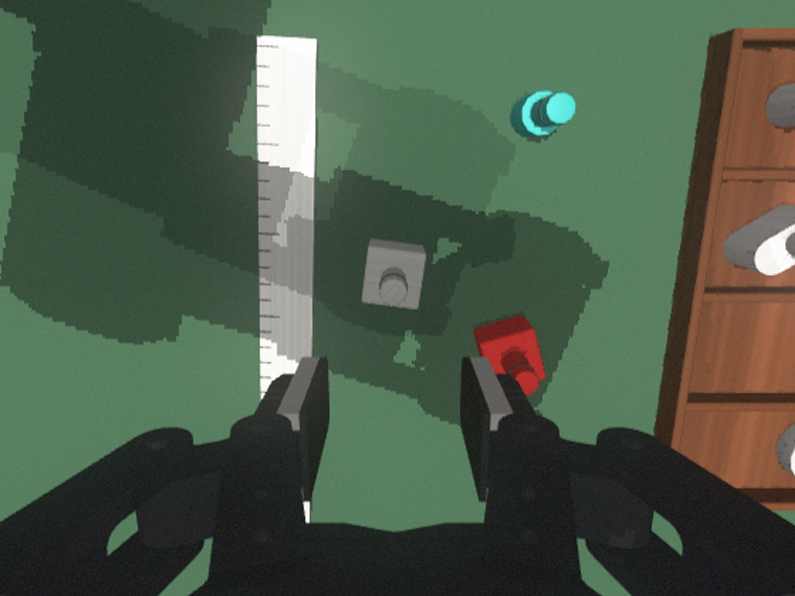

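The square die sits at (393,285), centred; the red one at (510,355) is out of the way.

Call:
apply_moves:
  series:
    - [0,0,0,0,0,0,0.45]
    - [0,0,40,0,0,0,0.45]
    - [0,0,40,0,0,0,0.45]
    - [0,0,33,0,0,0,0.45]
    - [0,0,19,0,0,0,0.45]
    - [0,0,0,0,0,0,0]
    - [0,0,0,0,0,0,0]
    - [0,0,0,0,0,0,0]
    - [0,0,0,0,0,0,0]
    - [0,0,-20,0,0,0,0]
    - [0,0,-50,0,0,0,0]
    - [0,0,-55,0,0,0,0]

```text
time_s: 13.35
position: [0.4122, 0.0207, 0.1588]
tool_rot: [[-0.099, 0.995, -0.001], [0.995, 0.099, 0.0], [0.0, -0.001, -1.0]]
ft_force: [0.8, -0.6, -1.7]
grip_width: 0.012
gripper_force: 58.7
```

```bash
python3 - <<'E'
from h import *
go(P['square'],40)
E
```

```text
tool d [-46.3 209.7 118.6] pos [412.2  20.7 158.8] yaw 5.68 tilt [-0.001  0.   ] w 0.012 t 13.35
```

Call:
apply_moves:
  series:
    - [-9,40,0,0,0,0,0]
    - [-9,43,0,0,0,0,0]
    - [-9,43,0,0,0,0,0]
    - [-9,43,0,0,0,0,0]
    - [-10,40,0,0,0,0,0]
    - [0,0,0,0,0,0,0]
    - [0,0,40,0,0,0,0]
    - [0,0,40,0,0,0,0]
    - [0,0,25,0,0,0,0]
    - [0,0,9,0,0,0,0]
    - [0,0,4,0,0,0,0]
    - [0,0,0,0,0,0,0]

```text
time_s: 14.85
position: [0.6255, -0.0045, 0.0402]
tool_rot: [[-0.099, 0.995, 0.001], [0.995, 0.099, -0.0], [-0.0, 0.001, -1.0]]
ft_force: [-0.3, -0.6, -1.1]
grip_width: 0.0118
gripper_force: 59.2
```

Call:
apply_moves:
  series:
    - [0,0,0,0,0,0,0.45]
    - [0,0,0,0,0,0,0.45]
    - [0,0,-20,0,0,0,0.45]
    - [0,0,-50,0,0,0,0.45]
    - [0,0,-55,0,0,0,0.45]
    - [50,2,0,0,0,0,0.45]
    - [50,2,0,0,0,0,0.45]
    - [50,2,0,0,0,0,0.45]
    - [50,2,0,0,0,0,0.45]
    - [50,2,0,0,0,0,0.45]
    - [50,2,0,0,0,0,0.45]
    - [42,1,0,0,0,0,0.45]

```text
time_s: 16.35
position: [0.6039, 0.3391, 0.1648]
tool_rot: [[-0.1, 0.995, 0.001], [0.995, 0.1, 0.0], [0.0, 0.001, -1.0]]
ft_force: [0.2, -1.0, 0.1]
grip_width: 0.0384
gripper_force: 0.0
```

Call:
apply_moves:
  series:
    - [0,0,0,0,0,0,0.45]
    - [0,0,0,0,0,0,0.45]

```text
time_s: 16.6
position: [0.6043, 0.3366, 0.1645]
tool_rot: [[-0.099, 0.995, 0.0], [0.995, 0.099, -0.0], [-0.0, 0.0, -1.0]]
ft_force: [0.3, -0.5, -0.5]
grip_width: 0.0382
gripper_force: 0.0
```

```bash
python3 - <<'E'
from h import *
go(G['large'],33);im=shot('wrist');save(im,'w5',None,1.42);C=cloud(im);m=(C[...,2]>.05)&(C[...,2]<.065)&(np.linalg.norm(C[...,:2]-[.605,.3377],axis=-1)<.03)
print(m.sum(),C[m].mean(0))
E
```

```text
tool d [  1.1   0.7 131.5] pos [604.3 336.6 164.5] yaw 5.68 tilt [ 0. -0.] w 0.0382 t 16.6
324 [0.60424544 0.33827313 0.05589944]
```

View pics/w5.png

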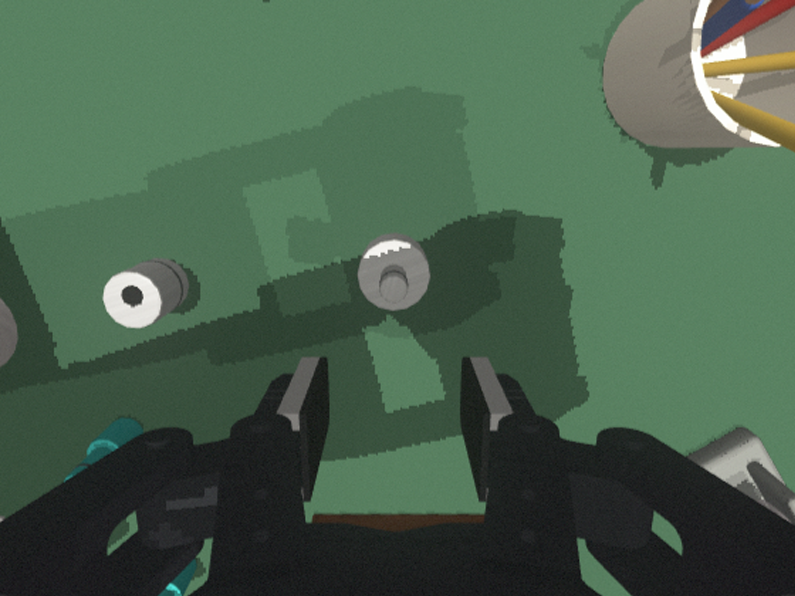

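The large shanked die is at (394,280), centred; the sharpener at (135,295) and the mug are clear.

Call:
apply_moves:
  series:
    - [1,0,40,0,0,0,0.45]
    - [0,0,40,0,0,0,0.45]
    - [0,0,33,0,0,0,0.45]
    - [0,0,18,0,0,0,0.45]
    - [0,0,0,0,0,0,0]
    - [0,0,0,0,0,0,0]
    - [0,0,0,0,0,0,0]
    - [0,0,0,0,0,0,0]
    - [0,0,-20,0,0,0,0]
    - [0,0,-50,0,0,0,0]
    - [0,0,-55,0,0,0,0]
    - [0,0,0,0,0,0,0]

```text
time_s: 18.15
position: [0.6057, 0.3389, 0.1639]
tool_rot: [[-0.099, 0.995, 0.009], [0.995, 0.099, 0.003], [0.002, 0.01, -1.0]]
ft_force: [-1.1, -0.2, -3.9]
grip_width: 0.0119
gripper_force: 59.0
```

```bash
python3 - <<'E'
from h import *
go(P['large'],40)
E
```

```text
tool d [-411.6  -16.1  122.7] pos [605.7 338.9 163.9] yaw 5.7 tilt [0.009 0.003] w 0.0119 t 18.15
```

Call:
apply_moves:
  series:
    - [-30,-1,0,0,0,0,0]
    - [-42,-2,0,0,0,0,0]
    - [-42,-2,0,0,0,0,0]
    - [-42,-2,0,0,0,0,0]
    - [-42,-2,0,0,0,0,0]
    - [-42,-2,0,0,0,0,0]
    - [-42,-2,0,0,0,0,0]
    - [-42,-2,0,0,0,0,0]
    - [-42,-1,0,0,0,0,0]
    - [-30,0,0,0,0,0,0]
    - [-15,0,0,0,0,0,0]
    - [0,0,0,0,0,0,0]

```text
time_s: 19.65
position: [0.6287, -0.0726, 0.1576]
tool_rot: [[-0.098, 0.995, -0.001], [0.995, 0.098, 0.001], [0.001, -0.001, -1.0]]
ft_force: [-0.1, 0.9, -3.2]
grip_width: 0.0119
gripper_force: 58.9
```

Call:
apply_moves:
  series:
    - [0,0,0,0,0,0,0]

```text
time_s: 19.77
position: [0.6288, -0.0712, 0.1581]
tool_rot: [[-0.1, 0.995, -0.001], [0.995, 0.1, 0.001], [0.001, -0.0, -1.0]]
ft_force: [0.4, -0.3, -3.6]
grip_width: 0.0121
gripper_force: 58.9
```

```bash
python3 - <<'E'
from h import *
go(P['large'],40);im=shot('wrist');save(im,'w6',None,1.42)
E
```

```text
tool d [ -1.1   3.  118.1] pos [628.8 -71.2 158.1] yaw 5.75 tilt [-0.001  0.001] w 0.0121 t 19.77
```

View pics/w6.png

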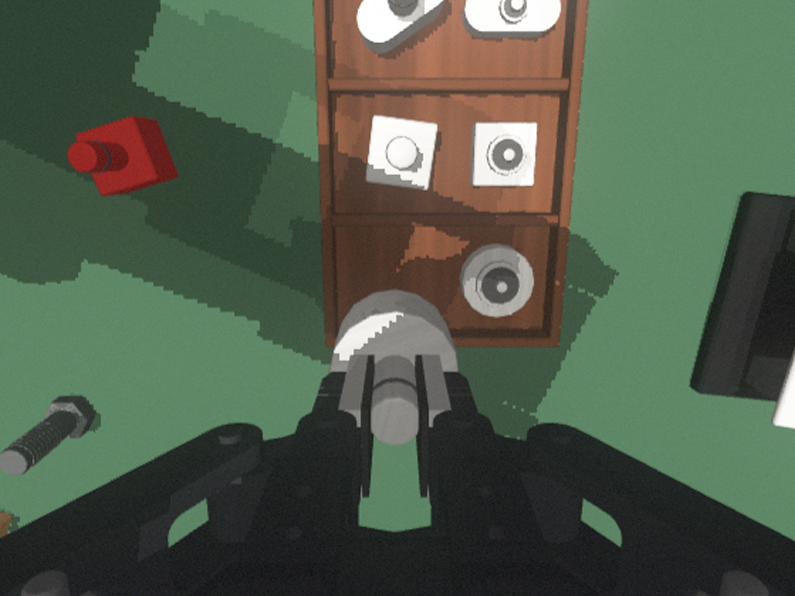

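The square and oblong dies stand well in their bays ((402,153) and (402,10)). The large die is upright over the end bay (anvil at (499,285)).

Call:
apply_moves:
  series:
    - [-1,2,40,0,0,0,0]
    - [0,0,40,0,0,0,0]
    - [0,0,25,0,0,0,0]
    - [0,0,9,0,0,0,0]
    - [0,0,4,0,0,0,0]
    - [0,0,0,0,0,0,0]

```text
time_s: 20.58
position: [0.6315, -0.0731, 0.0412]
tool_rot: [[-0.099, 0.995, 0.001], [0.995, 0.099, -0.0], [-0.001, 0.001, -1.0]]
ft_force: [-0.2, -0.9, -2.1]
grip_width: 0.0118
gripper_force: 59.0
```

Call:
apply_moves:
  series:
    - [0,0,1,0,0,0,0]
    - [0,0,0,0,0,0,0.45]
    - [0,0,0,0,0,0,0.45]
    - [0,0,-20,0,0,0,0.45]
    - [0,0,-50,0,0,0,0.45]
    - [0,0,-55,0,0,0,0.45]
    - [-40,-40,-15,0,0,0,0.45]
    - [-40,-40,-15,0,0,0,0.45]
    - [-40,-40,-15,0,0,0,0.45]
    - [-40,-40,0,0,0,0,0.45]
    - [0,0,0,0,0,0,0.45]
    - [0,0,0,0,0,0,0.45]

```text
time_s: 22.08
position: [0.4879, -0.2481, 0.2096]
tool_rot: [[-0.099, 0.995, 0.001], [0.995, 0.099, -0.0], [-0.0, 0.001, -1.0]]
ft_force: [0.6, 0.0, 0.0]
grip_width: 0.0383
gripper_force: 0.0
```

```bash
python3 - <<'E'
from h import *
im=shot('top');S=shot('scene')
save(S,'s9',(180,180,460,310),2.8)
A=np.array([[673-0,0]])
an=dict(small=(666.5,135.3),oblong=(673,67.8),square=(680,.8),large=(686.5,-66.5));c,s=np.cos(.0988),np.sin(.0988)
for i in(im,S):
  C=cloud(i)
  for n,p in P.items():
    m=(C[...,2]>.055)&(C[...,2]<.075)&(np.linalg.norm(C[...,:2]-np.array(p)/1e3,axis=-1)<.03)
    q=C[m].mean(0)*1e3;d=q[:2]-an[n];print(n,m.sum(),np.round([c*d[0]+s*d[1],-s*d[0]+c*d[1],q[2],C[m][:,2].max()*1e3],1))
  for n,p in dict(sharp=(.469,.314),bolt=(.439,-.181)).items():
    m=(C[...,2]>.033)&(C[...,2]<.065)&(np.linalg.norm(C[...,:2]-np.array(p),axis=-1)<.03);print(n,C[m].mean(0) if m.any() else 'hidden')
E
```

```text
small 41 [-55.1   1.   63.1  69.8]
oblong 39 [-54.8  -1.1  63.9  67.8]
square 39 [-55.5  -0.2  62.5  66.3]
large 35 [-56.   -0.5  62.8  66.6]
sharp [0.46791778 0.31308951 0.03928663]
bolt [ 0.43846348 -0.18014355  0.05265797]
small 37 [-51.3   1.8  62.7  67.8]
oblong 36 [-52.    0.7  62.4  66.1]
square 40 [-52.6   0.7  61.8  65.7]
large 38 [-53.5   1.1  61.8  66.2]
sharp [0.47046418 0.31439482 0.03949019]
bolt [ 0.44167571 -0.17898184  0.04870844]
```

View pics/s9.png

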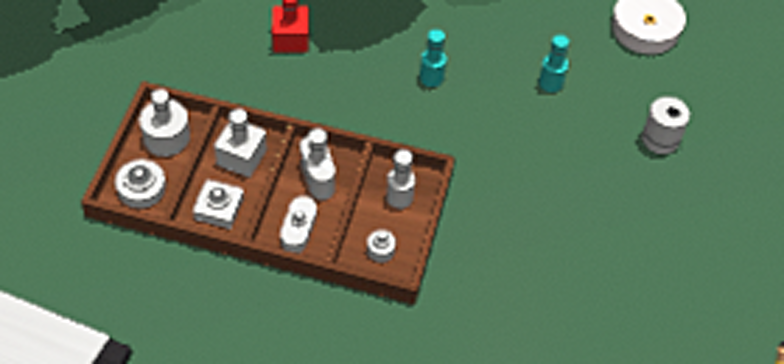

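All four dies stand upright in front of their partners, at (163,125), (240,145), (318,165) and (400,180). The sharpener and bolt have not moved.

```bash
python3 -c "
from rig import env; print(env.close_job())"
```

```text
the job is handed in; nothing more can be done
None
```

I handed the job in at about 22 s: all four upper dies stand upright in the bays of their matching lower dies, roughly 51–56 mm in front of them, and the bolt and sharpener are where they were; the judge's verdict was not shown.

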